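# Hang the clamp spanner on its sprung peg

## Task

Put the larger loose spanner back on the empty tool stand: feel or look for its sloping peg, thread the eye over it with the shank pointing down the slope, and push it home past the spring catch, so that the catch springs out over it and the shank lies flat in the cradle between the two ribs. Let go of it, and do not shift the other things on the bench.

Things in the scene. Friction and masses are not known exactly. Their poses are not given: they have to be found in the camera images.
- spanner: The flat steel spanner to hang, the larger loose one, 8 mm thick, 0.18 kg, flat on the bench at first. Square head 38 x 38 mm with a 17 mm hole in its middle; shank 18 mm wide along -x, ending in a fork 28 mm wide, 120 mm from the hole. Origin: centre of the hole, underside; z normal to the flat (up as it lies), x from shank to hole, y across (the head's flats).
- spanner_neck (a point): A point on the spanner's shank, underside, on its centre line, 70 mm from the hole towards the fork.
- peg_plate: Sloping plate of the empty fixed tool stand, 35 degrees from level, facing the robot, 74 mm wide. On it a carriage (peg, cradle, catch) is clamped up to 10 mm off the plate's middle along y; where is not measured: look or feel for it. Origin: on the middle line, level with the seat, 105 mm above the bench. z: out along the peg (up, towards the robot), x: up the slope, y: across.
- peg_line (a point): On the plate's middle line at the height of the peg's end: the true end is up to 10 mm from here along y, 38 mm above the seat (z). The peg is 14 mm thick up to z = 32 mm, then a cone to 10 mm at its end; a 26 mm boss at its foot (top at z = 0) is the seat. Cradle: 70 mm down the slope from the peg, 30 mm long, floor at z = 0, two ribs 6 mm high and 24 mm apart.
- peg_catch (a joint): Spring catch on the peg's up-slope (+x) side: 0 rad = sprung out (at rest), about 0.2 to 0.35 while the eye passes. It widens downwards from 26 mm above the seat, sticks out 5 mm at its lower end, 11 mm above the seat, and needs about 10 N along the peg.
- used_plate: The same sloping plate on the second stand, whose peg already holds a spanner (fixed). Same frame as peg_plate. Not to be used.
- small_spanner: Bystander: smaller loose flat spanner, 28 mm square head, 9 mm hole, about 100 mm long, 8 mm thick; origin under its hole, z up, shank along -x.
- screwdriver: Bystander: screwdriver lying on the bench, 170 mm long; origin under its middle.
- flux_bottle: Bystander: closed bottle, 44 mm thick, 110 mm tall; origin under its centre.
- dish: Bystander: open steel dish, 70 mm across, 30 mm tall; origin under its centre.
- spool: Bystander: grey spool standing on end, 56 mm across, 40 mm tall; origin under its centre.
- board: Bystander: small populated circuit board lying flat, 100 x 70 mm, 16 mm tall; origin under its centre.
There are look-alikes about, which are no part of the job. Leave any pink or yellow look-alike of the spanner alone.

How it is judged:
By the outcome, as a careful person would: the job done as asked, in the order asked, and still so for the second after the job is handed in, with the robot touching nothing.
It also fails if it takes over 58 s, if anything falls off the work surface, if the arm or the gripper's body presses on something with over 40 N, if the wrist force passes 120 N, or if a joint passes its speed limit or range.

## Robot

A 7-joint arm with a two-finger parallel gripper is mounted at the origin on the work surface. World frame = base frame: x ahead of the robot, y to its left, z up, the work surface at z = 0. Lengths are in m, angles in rad, forces in N, time in s.
With the tool pointing down it reaches from about 0.425 to 0.925 m from the base axis. Payload 6.8 kg.
Tool frame: the origin (TCP) lies at the very end of the fingers, on their centre line; the grasp point (between the pads) lies bot.hold_point_z behind it (bot.hold_point_z is the distance from the TCP to the grasp point, in m); x points along the fingers, z is the direction in which the jaws open and shut, and the axes are right-handed (so a half turn about x gives the same grasp; the last joint's range is limited). The gripper opens to 85 mm and grips with 20 to 120 N. Pads are 22 mm wide; open, the fingers measure 114 mm over their backs; the gripper's body (76 mm by 85 mm) begins 54 mm behind the grasp point. The pads swing forward as they close: fully open they stand 13 mm farther back than shut.
Start: joints at [-1.333, 0.477, 0.022, 1.555, -0.011, 1.109, -0.083], TCP at [0.229, 0.635, 0.231] pointing down, gripper open.
Joint ranges: [-2.96, 2.96], [-0.34, 2.1], [-1.41, 1.46], [0.24, 2.44], [-1.37, 4.51], [0.17, 1.92], [-2.96, 2.96]. Speed limits (rad/s): [2.39, 2.39, 3.14, 3.14, 3.14, 3.14, 3.14].

## Interface

Orientations are given as a unit quaternion [w, x, y, z].
In Python, from station import bot gives the robot as it stands.
- The arm moves only by the tool drive_tool, never from a script. Its arguments are lists of equal length, an entry for each row: "slide": the shift along the world's x, y, z in mm, a list of three; "turn": the turn, a rotation vector about the world's x, y, z in rad, a list of three; "gripper": the opening, from 0 (shut) to 1 (fully open). A call has 1 to 10 rows; each row is the pose to reach, as a shift and turn from the pose measured when the call began; what a row does not reach only later rows make up. A row lasts 1/10 s, in which the tool goes at most 50 mm and 8.59 degrees, less where a joint would pass 70% of its speed; a pose out of reach is approached as far as the arm can. A call with a gripper value outside its range is refused whole. The fingers move at their own pace and stop on an object; "squeeze" is the grip in N (left out, the last holds). Time passes only in rows, so rows that repeat a pose let the fingers close. It gives the time, the measured TCP pose, the force and the opening at its end, in the units of the state.
- bot.get_obs(): the state, without advancing time (a new reading comes with each control period).
- bot.read_camera(name): name is "scene" or "top" or "wrist"; returns a dict with "color" (480x640x3 uint8, red, green, blue), "fovy" (degrees; the focal length in pixels is half the picture's height over the tangent of half this angle, whatever the lens; pixels are square), "cx", "cy" (the principal point, pixels), "R" (3x3) and "t" (3): a world point X has camera coordinates R X + t. Camera axes: x right, y down, z forward; pixel columns grow to the right and rows downward; lengths in m; the calibration is good to about 2 mm. A picture is of the moment at which its call begins. There is no depth.
- bot.hand_in(): hands the job in, once; it reports no verdict.
The state is a dict: "t": time; "q": joint angles; "joint_vel": joint speeds; "joint_torque": joint torques, N m; "eef_pos": TCP position; "tool_rot": TCP orientation; "contact_force": force on the tool from outside, world axes, zero at the start; "torque": the same for the moment, N m; "gripper_width": opening from 0.0 (shut) to 1.0 (fully open).
Only numpy, scipy, OpenCV 4.12 (cv2) and the standard library are available. Lean on these libraries where they do the work, as an engineer would, in place of code of your own. Each camera call takes 0.05 s, during which the arm holds its last target.

## Working session

There is one attempt and no reset: what is moved stays moved. The work goes in short steps, Python scripts to look and compute and a tool call to move; the robot and the scene stay as the last step left them, time stands still between calls to the robot, and variables do not carry over. Pictures are saved under pics/ and viewed, and the job is handed in when it is done.

Besides the shell and the picture viewer there is one more tool, called by a JSON object that holds its "op" and its "data", one argument or row to a line. drive_tool: Moves the arm, as the interface text tells. Its arguments: {"type":"object","properties":{"slide":{"type":"array"},"turn":{"type":"array"},"gripper":{"type":"array"},"squeeze":{"type":"number"}},"required":["slide","turn","gripper"]}

```bash
mkdir -p pics
cat > h.py <<'E'
import numpy as np, cv2
from station import bot
def snap(n,tag):
    im=bot.read_camera(n); np.savez(f'pics/{tag}.npz',**{k:np.array(v) for k,v in im.items()})
    cv2.imwrite(f'pics/{tag}.png',im['color'][:,:,::-1]); return im
def load(tag):
    return dict(np.load(f'pics/{tag}.npz',allow_pickle=True))
def f(im): return 240/np.tan(np.radians(float(im['fovy']))/2)
def proj(im,X):
    c=np.asarray(X)@im['R'].T+im['t']; return np.stack([c[...,0]/c[...,2]*f(im)+im['cx'],c[...,1]/c[...,2]*f(im)+im['cy']],-1)
def ray(im,u,v):
    d=im['R'].T@np.array([(u-im['cx'])/f(im),(v-im['cy'])/f(im),1]); return -im['R'].T@im['t'],d
def onz(im,u,v,z):
    o,d=ray(im,u,v); return o+d*(z-o[2])/d[2]
E
python3 - <<'E'
from h import *
for n in ['scene','top','wrist']:
    im=snap(n,n+'0'); print(n,im['fovy'],im['cx'],im['cy'],[k for k in im],-im['R'].T@im['t'])
print(bot.get_obs(),bot.hold_point_z)
E
```

```text
scene 44.79894203142458 319.9054563720847 242.70070039437502 ['color', 'fovy', 'cx', 'cy', 'R', 't'] [1.10612335 0.86006071 1.22821756]
top 46.39067540335978 314.12743367956944 241.1063139548175 ['color', 'fovy', 'cx', 'cy', 'R', 't'] [0.31529653 0.04954216 1.55416092]
wrist 59.51380315693026 323.22385988719424 234.40093354057996 ['color', 'fovy', 'cx', 'cy', 'R', 't'] [0.15791435 0.65928056 0.37304573]
{'t': 0.15, 'q': array([-1.33309432,  0.47760771,  0.02235186,  1.55616714, -0.01148321,
        1.10931152, -0.08309466]), 'joint_vel': array([ 0.00183961, -0.00206878,  0.00046595, -0.00268938, -0.00029396,
       -0.00088158,  0.00092466]), 'joint_torque': array([ 3.04900175e-03, -5.96922326e+01,  1.61038209e+00, -2.81490397e+01,
        1.26561132e-02,  6.54592455e-03,  6.97953567e-06]), 'eef_pos': array([0.22865662, 0.63463142, 0.23057501]), 'tool_rot': array([ 0.57818887, -0.40684107,  0.57893069,  0.40622313]), 'contact_force': array([ 0.29583657, -0.25338603, -0.26306079]), 'torque': array([-0.00979956,  0.02011594, -0.01302727]), 'gripper_width': 0.9998247624322102} 0.0187
```

View pics/scene0.png

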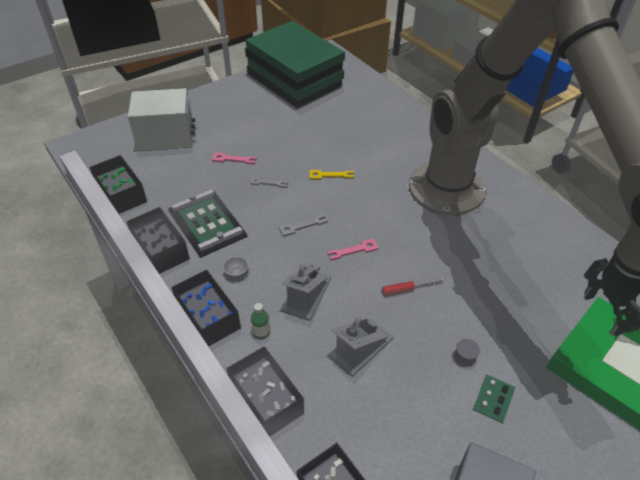

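View pics/top0.png

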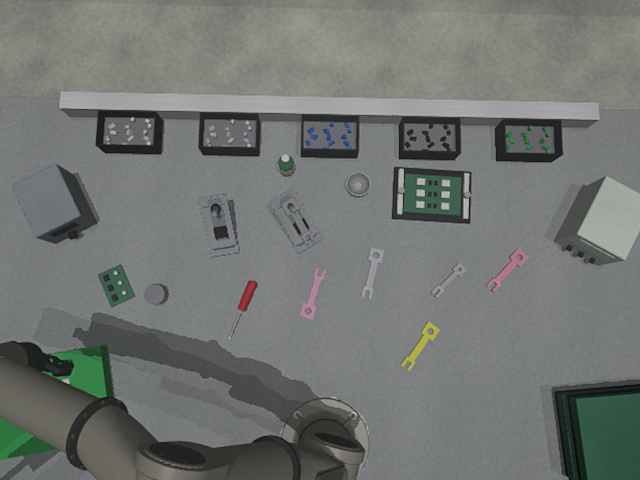

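View pics/wrist0.png

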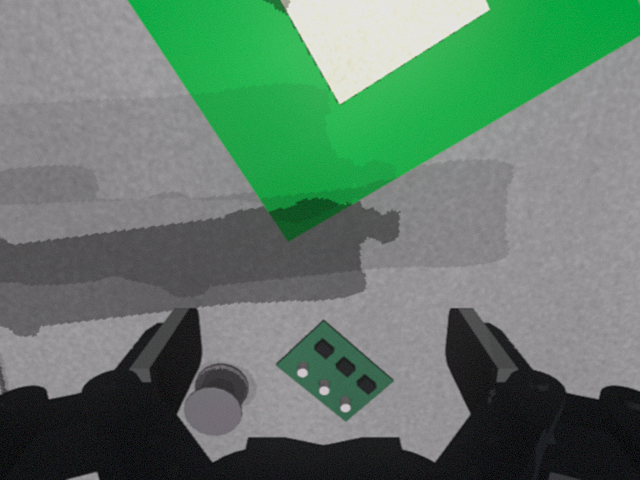

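Grey candidates in the top view are (373,272), about 50 px long, and (450,280), about 40 px long. The pink ones (313,293), (508,270) and the yellow one (420,345) are look-alikes. The grey one at (373,272) looks like the larger. I'll enlarge that area and the two stands at (218,222) and (296,222).

Run:
```python
from h import *
a=cv2.imread('pics/top0.png'); b=cv2.imread('pics/scene0.png')
c=cv2.resize(a[180:320,190:480],(800,386),interpolation=cv2.INTER_CUBIC)
cv2.imwrite('pics/c1.png',c)
d=cv2.resize(b[240:380,260:460],(800,560),interpolation=cv2.INTER_CUBIC)
cv2.imwrite('pics/c2.png',d)
```

```text
(no output)
```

View pics/c1.png

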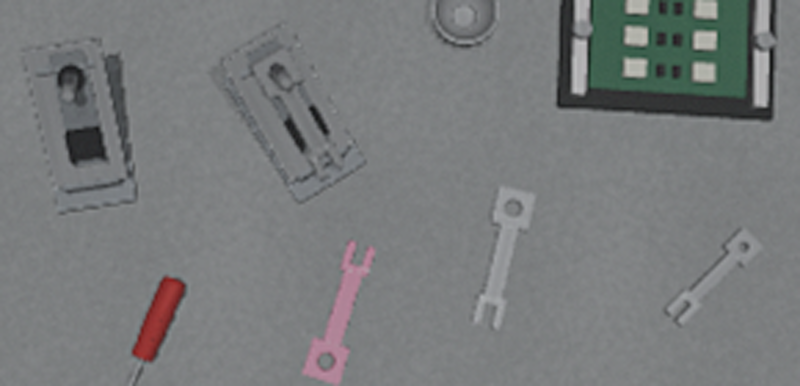

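View pics/c2.png

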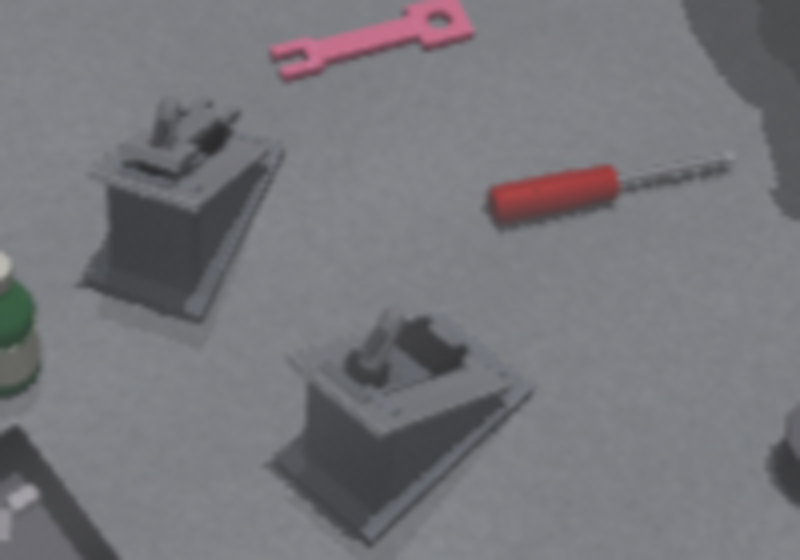

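The crops show that the stand at top (218,222) is empty, with a bare peg and cradle. The one at (296,222) holds a spanner. The larger loose grey spanner has its hole at about (376,255) and its fork at about (367,295). Next I'll work out coarse poses.

Run:
```python
from h import *
from scipy.spatial.transform import Rotation as R
im=load('top0'); a=im['color']
hsv=cv2.cvtColor(a,cv2.COLOR_RGB2HSV)
r=a[235:310,350:395]; g=r.mean(2); m=(g>145).astype(np.uint8)
print(np.percentile(g,[5,50,90,99]))
n,l,s,c=cv2.connectedComponentsWithStats((g>np.median(g)+20).astype(np.uint8)); print(s,c)
for (u,v) in [(376,255),(367.5,296)]: print(onz(im,u,v,.008))
o=bot.get_obs(); q=o['tool_rot']; M=R.from_quat(q[[1,2,3,0]]).as_matrix(); print('tool\n',M)
w=load('wrist0'); print('cam in tool', M.T@(-w['R'].T@w['t']-o['eef_pos']),'\n', M.T@w['R'].T)
# stand: rough base corners at z=0
k=.3625
for n_,(u,v) in dict(pegtip=(75,72),c1=(25,50),c2=(100,38),c3=(135,200),c4=(60,212)).items():
    print(n_,onz(im,190+u*k,180+v*k,0.13 if n_=='pegtip' else 0.0))
```

```text
[123.33333333 127.33333333 143.2        158.33333333]
[[   0    0   45   75 3064]
 [  12   13   22   51  311]] [[21.98759791 37.12304178]
 [22.1221865  35.78778135]]
[ 0.50375673 -0.13536715  0.008     ]
[ 0.38963302 -0.11221797  0.008     ]
tool
 [[-3.55955461e-04 -9.40812946e-01  3.38926060e-01]
 [-1.31818956e-03  3.38926228e-01  9.40812029e-01]
 [-9.99999068e-01 -1.11881614e-04 -1.36081245e-03]]
cam in tool [-0.14247789  0.07489354 -0.00098007] 
 [[-1.53819596e-04 -2.92939383e-01  9.56131003e-01]
 [ 4.17159564e-04 -9.56130950e-01 -2.92939300e-01]
 [ 9.99999901e-01  3.53799387e-04  2.69274142e-04]]
pegtip [0.60828691 0.29097651 0.13      ]
c1 [0.6569751  0.36518288 0.        ]
c2 [0.67114664 0.28891639 0.        ]
c3 [0.5042778 0.2467315 0.       ]
c4 [0.49058815 0.32193394 0.        ]
```

```bash
cat >> h.py <<'E'
from scipy.spatial.transform import Rotation as Ro
def plateR(psi,th=np.radians(35)):
    x=np.array([np.cos(th)*np.cos(psi),np.cos(th)*np.sin(psi),np.sin(th)])
    z=np.array([-np.sin(th)*np.cos(psi),-np.sin(th)*np.sin(psi),np.cos(th)])
    return np.stack([x,np.cross(z,x),z],1)
def toolR(P): # tool axes for spanner/plate frame P: x=-z_p, z=y_p, y=-x_p
    return np.stack([-P[:,2],-P[:,0],P[:,1]],1)
def now():
    o=bot.get_obs(); q=o['tool_rot']; return o,o['eef_pos'],Ro.from_quat(q[[1,2,3,0]]).as_matrix()
def go(p,M):
    o,p0,M0=now(); return np.round((np.asarray(p)-p0)*1e3,1),np.round(Ro.from_matrix(M@M0.T).as_rotvec(),4)
E
python3 - <<'E'
from h import *
P=plateR(np.radians(14.4)); tip=np.array([.607,.29,.136]); print(go(tip+P[:,2]*.07,toolR(P)))
E
```

```text
(array([ 339.5, -354.6,  -37.2]), array([-0.0279, -0.6191,  0.5786]))
```

{"op": "drive_tool", "data": {
  "slide": [
    [30,-35,20],
    [65,-70,40],
    [100,-105,40],
    [135,-140,40],
    [170,-175,40],
    [205,-212,30],
    [240,-248,20],
    [272,-284,0],
    [305,-320,-20],
    [340,-355,-37]
  ],
  "turn": [
    [0,0,0.1],
    [0,0,0.2],
    [0,-0.06,0.3],
    [0,-0.16,0.4],
    [-0.01,-0.26,0.5],
    [-0.02,-0.36,0.57],
    [-0.028,-0.46,0.579],
    [-0.028,-0.55,0.579],
    [-0.028,-0.619,0.579],
    [-0.028,-0.619,0.579]
  ],
  "gripper": [1,1,1,1,1,1,1,1,1,1]
}}

```text
t: 1.15
eef_pos: [0.5584, 0.2862, 0.1953]
tool_rot: [-0.58, 0.664, -0.245, -0.404]
contact_force: [0.4, 1.0, 0.2]
gripper_width: 0.995
```

Run:
```python
from h import *
P=plateR(np.radians(14.4)); tip=np.array([.607,.29,.136]); print(go(tip+P[:,2]*.07,toolR(P)))
im=snap('wrist','w1'); print(bot.get_obs()['q'])
```

```text
(array([ 9.7, -6.2, -2. ]), array([ 0.0016, -0.0016, -0.0039]))
[-0.94150665  0.24032836  0.29138936  2.18725655  0.82865246  0.24558946
  0.37524608]
```

View pics/w1.png

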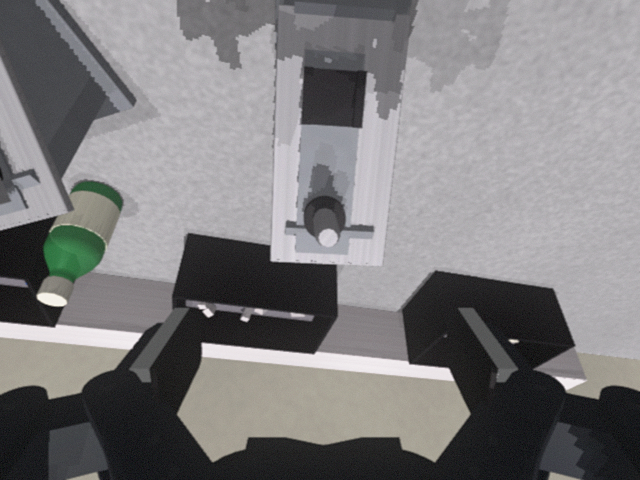

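Run:
```python
from h import *
a=cv2.imread('pics/w1.png'); 
cv2.imwrite('pics/c3.png',cv2.resize(a[0:280,250:430],(514,800),interpolation=cv2.INTER_CUBIC)[200:])
```

```text
(no output)
```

View pics/c3.png

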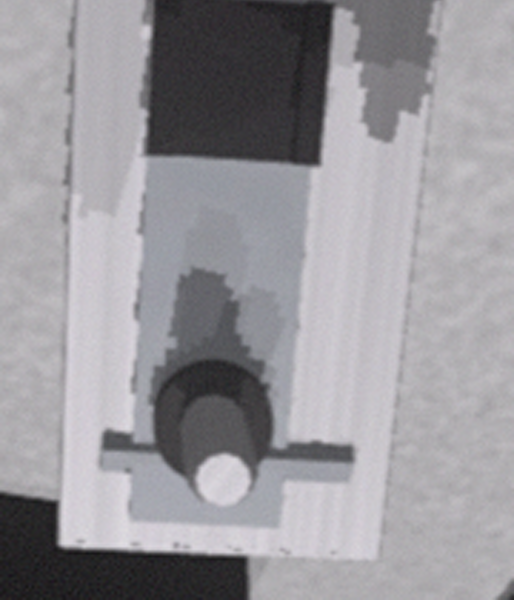

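```bash
cat > fit.py <<'E'
from h import *
from scipy.optimize import least_squares
im=load('w1'); s=2.857
cv=lambda L:np.array([[250+u/s,(v+200)/s] for u,v in L])
tip=cv([(223,480)]); boss=cv([(213,420)]); Lc=cv([(60,547),(65,350),(72,100)]); Rc=cv([(380,557),(405,320),(432,100)])
def res(p,full=False):
    psi,ox,oy,dy,h,L=p; P=plateR(psi); o=np.array([ox,oy,.105]); W=lambda X:o+np.asarray(X)@P.T
    r=[(proj(im,W([[0,dy,.038]]))-tip).ravel(),(proj(im,W([[0,dy,0]]))-boss).ravel()*.5]
    for pts,y in ((Lc,.037),(Rc,-.037)):
        a=proj(im,W([L,y,-h])); b=proj(im,W([-.1,y,-h])); d=(b-a)/np.linalg.norm(b-a); n=np.array([-d[1],d[0]])
        r.append((pts-a)@n); r.append([(pts[0]-a)@d])
    return np.concatenate([np.ravel(x) for x in r])
s_=least_squares(res,[np.radians(14.4),.63,.295,0,.01,.05])
print(np.degrees(s_.x[0]),s_.x[1:],res(s_.x).round(2))
psi,ox,oy,dy,h,L=s_.x;P=plateR(psi);print('tip',np.array([ox,oy,.105])+P@[0,dy,.038], 'tipray',onz(im,*tip[0],.1361))
t=load('top0');print('tip in top',proj(t,np.array([ox,oy,.105])+P@[0,dy,.038]))
E
python3 fit.py
```

```text
-0.2988220213084788 [   4.29309929  706.80676036 -706.52036644 3354.11549071 1204.20124343] [  1.16  -0.25  -2.7    0.63 -43.32 -56.7  -73.45 -10.55  66.75  57.14
  49.51  10.55]
tip [0.58651418 0.29611649 0.13612778] tipray [0.58691024 0.29559639 0.1361    ]
tip in top [214.43828447 213.87277144]
```

```bash
sed -i 's/(Lc,.037),(Rc,-.037)/(Lc,-.037),(Rc,.037)/' fit.py; python3 fit.py
```

```text
10.399653257138892 [ 0.60717586  0.30375936 -0.00442229  0.01203795  0.03322352] [-0.04 -0.42  0.08  0.92  0.03 -0.07  0.03 -0.63 -0.12 -0.47  0.52  0.63]
tip [0.58653629 0.29547526 0.13612778] tipray [0.58691024 0.29559639 0.1361    ]
tip in top [214.68829554 213.86930161]
```

```bash
cat > ov.py <<'E'
from h import *
def draw(tag,psi,o,dy,h,L,box,k,out):
    im=load(tag); a=np.ascontiguousarray(im['color'][:,:,::-1]); x0,y0,x1,y1=box
    a=cv2.resize(a[y0:y1,x0:x1],None,fx=k,fy=k,interpolation=cv2.INTER_CUBIC); P=plateR(psi)
    def ln(X,c):
        p=(proj(im,np.array(o)+np.array(X)@P.T)-[x0-.5,y0-.5])*k-.5
        cv2.polylines(a,[np.round(p).astype(int)],False,c,1,cv2.LINE_AA)
    ln([[L,-.037,-h],[-.1,-.037,-h]],(0,0,255)); ln([[L,.037,-h],[-.1,.037,-h]],(0,0,255)); ln([[L,.037,-h],[L,-.037,-h]],(0,0,255))
    ln([[0,dy,0],[0,dy,.038]],(0,255,0))
    for s in (-.012,.012): ln([[-.055,dy+s,.0],[-.085,dy+s,.0]],(255,0,0))
    t=np.linspace(0,6.3,40)
    ln(np.c_[.013*np.cos(t),dy+.013*np.sin(t),0*t],(0,255,255)); ln(np.c_[.005*np.cos(t),dy+.005*np.sin(t),0*t+.038],(0,255,0))
    cv2.imwrite(out,a)
if __name__=='__main__':
    p=(np.radians(10.4),[.60718,.30376,.105],-.0044,.012,.0332)
    draw('top0',*p,(190,180,260,270),6,'pics/o1.png'); draw('scene0',*p,(320,300,400,380),6,'pics/o2.png'); draw('w1',*p,(250,0,430,290),2,'pics/o3.png')
    A=[cv2.imread(f'pics/o{i}.png') for i in (1,2,3)]; H=max(x.shape[0] for x in A)
    cv2.imwrite('pics/o.png',cv2.resize(np.hstack([cv2.copyMakeBorder(x,0,H-x.shape[0],0,0,0) for x in A]),None,fx=.62,fy=.62,interpolation=cv2.INTER_AREA))
E
python3 ov.py
```

```text
(no output)
```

View pics/o.png

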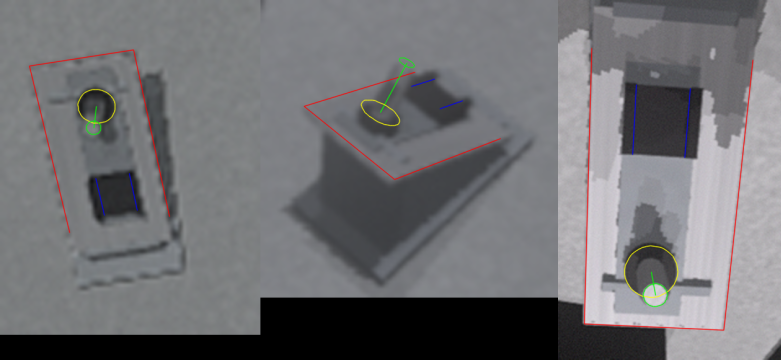

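Run:
```python
from h import *
P=plateR(np.radians(-11.4),0); print(go([.504,-.135,.14],toolR(P)))
print(go([.504,-.135,.14],toolR(plateR(np.radians(10.4),0))))
```

```text
(array([ -59.9, -411.5,  -53.8]), array([-0.0062,  0.6117, -0.429 ]))
(array([ -59.9, -411.5,  -53.8]), array([-0.1208,  0.5948, -0.0604]))
```

{"op": "drive_tool", "data": {
  "slide": [
    [-5,-5,35],
    [-10,-40,65],
    [-15,-85,75],
    [-25,-130,75],
    [-30,-175,75],
    [-40,-220,75],
    [-45,-265,70],
    [-50,-310,50],
    [-55,-350,20],
    [-60,-385,-20]
  ],
  "turn": [
    [0,0.05,-0.02],
    [0,0.12,-0.06],
    [-0.02,0.2,-0.1],
    [-0.03,0.29,-0.15],
    [-0.03,0.38,-0.2],
    [-0.03,0.46,-0.26],
    [-0.02,0.53,-0.32],
    [-0.01,0.58,-0.38],
    [-0.006,0.61,-0.42],
    [-0.006,0.612,-0.429]
  ],
  "gripper": [0.8,0.8,0.8,0.8,0.8,0.8,0.8,0.8,0.8,0.8]
}}

```text
t: 2.2
eef_pos: [0.5056, -0.1085, 0.1768]
tool_rot: [0.548, -0.448, 0.547, 0.447]
contact_force: [0.0, 0.2, 0.5]
gripper_width: 0.801
```

Run:
```python
from h import *
P=plateR(np.radians(-11.4),0); print(go([.504,-.135,.14],toolR(P)))
im=snap('wrist','w2'); print(bot.get_obs()['q'])
```

```text
(array([ -1.6, -26.5, -36.8]), array([0.0002, 0.0027, 0.0026]))
[-0.14326414  0.29169641  0.29025056  2.01208903 -0.10366486  0.85968909
  1.56766818]
```

View pics/w2.png

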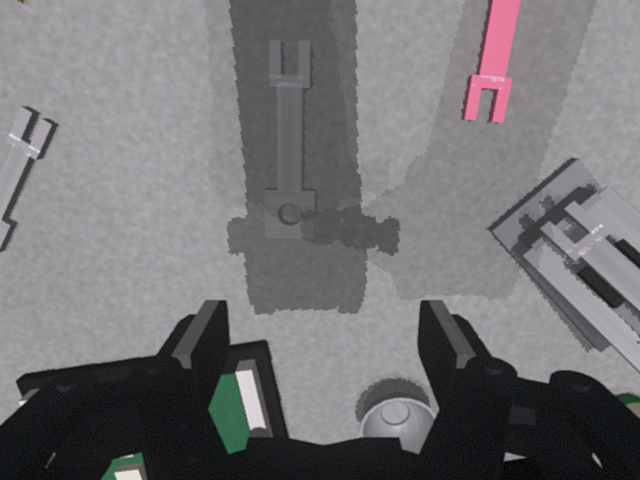

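Run:
```python
from h import *
a=cv2.imread('pics/w2.png')[30:250,240:340]; a=cv2.convertScaleAbs(a,alpha=2.2,beta=-80)
cv2.imwrite('pics/c4.png',cv2.resize(a,None,fx=3.4,fy=3.4,interpolation=cv2.INTER_CUBIC)[150:])
cv2.imwrite('pics/c5.png',cv2.resize(a[:70],None,fx=4,fy=4,interpolation=cv2.INTER_CUBIC))
```

```text
(no output)
```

View pics/c4.png

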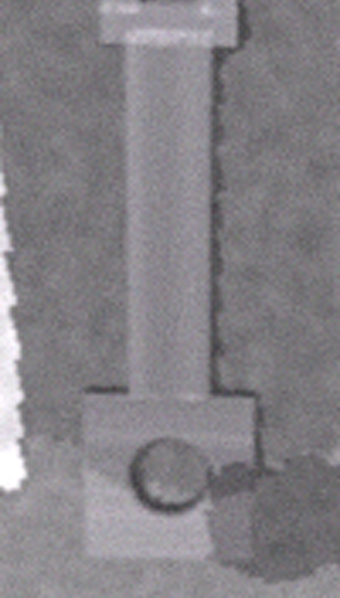

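View pics/c5.png

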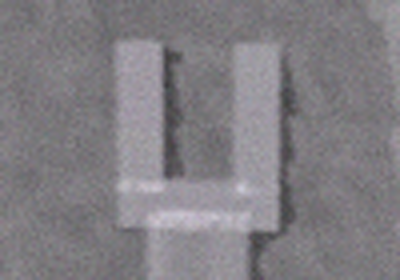

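Run:
```python
from h import *
im=load('w2'); c=lambda u,v:onz(im,240+u/3.4,30+(v+150)/3.4,.008)
C=[c(83,392),c(254,396),c(256,557),c(85,557)]; print(np.round(C,4)); 
print('sides',[np.linalg.norm(C[i]-C[(i+1)%4]).round(4) for i in range(4)])
hc=np.mean(C,0); print('head c',hc,'hole',c(171,474))
ft=onz(im,289.75,40.25,.008); print('fork',ft,'len',np.linalg.norm(hc-ft)); d=hc-ft; print('yaw',np.degrees(np.arctan2(d[1],d[0])))
d=(C[2]+C[3]-C[0]-C[1]); print('yaw head',np.degrees(np.arctan2(d[1],d[0])))
a=(c(125,44)+c(213,44))/2; b=(c(129,385)+c(211,385))/2; d=b-a; print('yaw sh',np.degrees(np.arctan2(d[1],d[0])))
P=plateR(np.radians(-11.4),0); print(go([hc[0],hc[1],.06],toolR(P)), go([hc[0],hc[1],.0],toolR(P)))
```

```text
[[ 0.4824 -0.1496  0.008 ]
 [ 0.4908 -0.1127  0.008 ]
 [ 0.5275 -0.12    0.008 ]
 [ 0.5197 -0.1583  0.008 ]]
sides [np.float64(0.0378), np.float64(0.0374), np.float64(0.0391), np.float64(0.0383)]
head c [ 0.50510543 -0.13515544  0.008     ] hole [ 0.50451124 -0.13468291  0.008     ]
fork [ 0.38617108 -0.10805873  0.008     ] len 0.12198201038062269
yaw -12.834575437252719
yaw head -12.201951209165468
yaw sh -12.69959208715311
(array([   5.4,  -21.6, -110.5]), array([ 0.0029, -0.0081,  0.0079])) (array([   5.4,  -21.6, -170.5]), array([ 0.0029, -0.0081,  0.0079]))
```

Run:
```python
from h import *
P=plateR(np.radians(-12.7),0); print(go([.5048,-.135,.04],toolR(P)), go([.5048,-.135,.0],toolR(P)))
```

```text
(array([   5.1,  -21.4, -130.5]), array([ 0.0028, -0.0081, -0.0148])) (array([   5.1,  -21.4, -170.5]), array([ 0.0028, -0.0081, -0.0148]))
```

{"op": "drive_tool", "data": {
  "slide": [
    [5,-21,-40],
    [5,-21,-80],
    [5,-21,-110],
    [5,-21,-130],
    [5,-21,-130],
    [5,-21,-130],
    [5,-21,-130]
  ],
  "turn": [
    [0.003,-0.008,-0.015],
    [0.003,-0.008,-0.015],
    [0.003,-0.008,-0.015],
    [0.003,-0.008,-0.015],
    [0.003,-0.008,-0.015],
    [0.003,-0.008,-0.015],
    [0.003,-0.008,-0.015]
  ],
  "gripper": [0.65,0.6,0.6,0.6,0.6,0.6,0.6]
}}

```text
t: 2.95
eef_pos: [0.5058, -0.1346, 0.0419]
tool_rot: [0.553, -0.442, 0.552, 0.441]
contact_force: [0.7, 0.0, 0.9]
gripper_width: 0.599
```

Run:
```python
from h import *
P=plateR(np.radians(-12.7),0); print(go([.5048,-.135,.0],toolR(P)))
im=snap('wrist','w3')
```

```text
(array([ -1. ,  -0.4, -41.9]), array([-0.0002,  0.0021,  0.0002]))
```

View pics/w3.png

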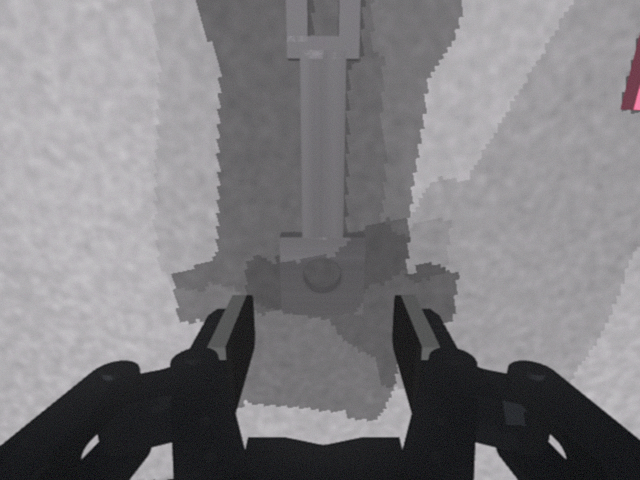

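{"op": "drive_tool", "data": {
  "slide": [
    [-1,0,-20],
    [-1,0,-35],
    [-1,0,-42],
    [-1,0,-44],
    [-1,0,-44],
    [-1,0,-44]
  ],
  "turn": [
    [0,0.002,0],
    [0,0.002,0],
    [0,0.002,0],
    [0,0.002,0],
    [0,0.002,0],
    [0,0.002,0]
  ],
  "gripper": [0.6,0.6,0.6,0.6,0.6,0.6]
}}

```text
t: 3.6
eef_pos: [0.5054, -0.1347, -0.0013]
tool_rot: [0.553, -0.442, 0.552, 0.441]
contact_force: [-0.1, 0.9, 0.8]
gripper_width: 0.597
```

{"op": "drive_tool", "data": {
  "slide": [
    [0,0,0],
    [0,0,0],
    [0,0,0],
    [0,0,0],
    [0,0,0]
  ],
  "turn": [
    [0,0,0],
    [0,0,0],
    [0,0,0],
    [0,0,0],
    [0,0,0]
  ],
  "gripper": [0.5,0.4,0.3,0.3,0.3],
  "squeeze": 30
}}

```text
t: 4.1
eef_pos: [0.506, -0.1348, -0.0004]
tool_rot: [0.553, -0.442, 0.551, 0.441]
contact_force: [-1.8, 0.5, 5.7]
gripper_width: 0.437
```

Run:
```python
from h import *
im=snap('wrist','w4'); print(now())
```

```text
({'t': 4.15, 'q': array([-0.01849398,  0.58470079,  0.20157959,  2.08266779, -0.23669573,
        0.49245821,  1.70841716]), 'joint_vel': array([-3.50656315e-05,  1.88964754e-03, -6.51168288e-04, -9.06382097e-04,
        1.08278253e-03, -1.53020237e-03, -4.89577918e-04]), 'joint_torque': array([ 6.42387173e-02, -4.88196123e+01,  4.33363885e+00, -1.41067225e+01,
       -2.54159264e-02, -3.62239620e-01, -3.15175974e-02]), 'eef_pos': array([ 5.05982299e-01, -1.34778156e-01, -4.49719522e-04]), 'tool_rot': array([ 0.55303157, -0.44223748,  0.55149477,  0.44094854]), 'contact_force': array([-1.30438744, -0.35680343,  5.89707862]), 'torque': array([0.06618157, 0.26845256, 0.08203404]), 'gripper_width': 0.4346692507205145}, array([ 5.05982299e-01, -1.34778156e-01, -4.49719522e-04]), array([[ 2.83580403e-03, -9.75500237e-01,  2.19980101e-01],
       [-6.63872204e-05,  2.19980802e-01,  9.75504199e-01],
       [-9.99995977e-01, -2.78094261e-03,  5.59061695e-04]]))
```

View pics/w4.png

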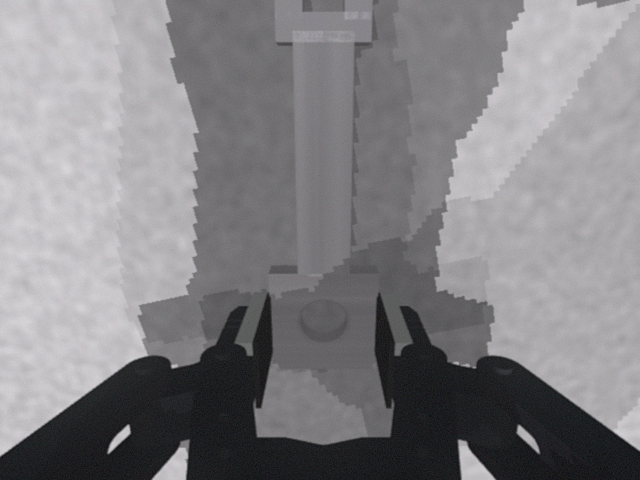

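Run:
```python
from h import *
a=cv2.imread('pics/w4.png')[250:400,240:410]; a=cv2.convertScaleAbs(a,alpha=2.2,beta=-100)
cv2.imwrite('pics/c6.png',cv2.resize(a,None,fx=4,fy=4,interpolation=cv2.INTER_CUBIC))
```

```text
(no output)
```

View pics/c6.png

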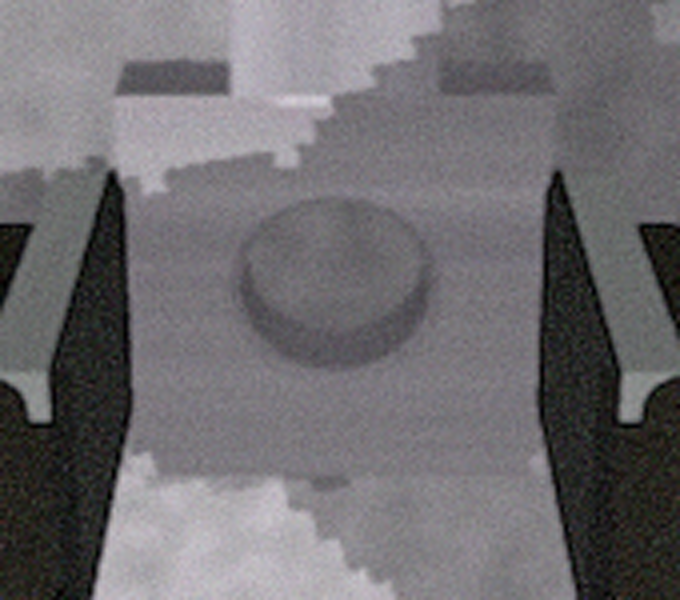

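{"op": "drive_tool", "data": {
  "slide": [
    [0,0,0],
    [0,0,0],
    [0,0,0],
    [0,0,10],
    [0,0,25],
    [0,0,50],
    [0,0,50],
    [0,0,50]
  ],
  "turn": [
    [0,0,0],
    [0,0,0],
    [0,0,0],
    [0,0,0],
    [0,0,0],
    [0,0,0],
    [0,0,0],
    [0,0,0]
  ],
  "gripper": [0.3,0.3,0.3,0.3,0.3,0.3,0.3,0.3],
  "squeeze": 100
}}

```text
t: 4.95
eef_pos: [0.5063, -0.1347, 0.05]
tool_rot: [0.553, -0.443, 0.551, 0.441]
contact_force: [-0.2, 0.6, -2.5]
gripper_width: 0.405
```

Run:
```python
from h import *
im=snap('wrist','w5'); print(now())
a=cv2.imread('pics/w5.png')[250:400,240:410]; a=cv2.convertScaleAbs(a,alpha=1.8,beta=-60)
cv2.imwrite('pics/c7.png',cv2.resize(a,None,fx=4,fy=4,interpolation=cv2.INTER_CUBIC))
```

```text
({'t': 5.0, 'q': array([-0.05131725,  0.49570401,  0.24112094,  2.07122003, -0.20513363,
        0.59418399,  1.6813006 ]), 'joint_vel': array([ 0.00449836,  0.01710477, -0.00582648,  0.00875952,  0.00073968,
        0.00197065, -0.00080883]), 'joint_torque': array([-7.09112195e-03, -5.02875352e+01,  4.69828606e+00, -1.81513220e+01,
        2.04783794e-02,  3.37346981e-02, -4.89818820e-03]), 'eef_pos': array([ 0.50564064, -0.13458035,  0.04929271]), 'tool_rot': array([ 0.55292914, -0.44216638,  0.5515313 ,  0.44110257]), 'contact_force': array([-0.60170121,  0.29883763, -2.43401863]), 'torque': array([-0.05127276, -0.09875219,  0.01024978]), 'gripper_width': 0.40474956485079316}, array([ 0.50564064, -0.13458035,  0.04929271]), array([[ 2.48347795e-03, -9.75534132e-01,  2.19834003e-01],
       [ 5.97348460e-05,  2.19834825e-01,  9.75537106e-01],
       [-9.99996914e-01, -2.40959314e-03,  6.04228322e-04]]))
```

View pics/w5.png

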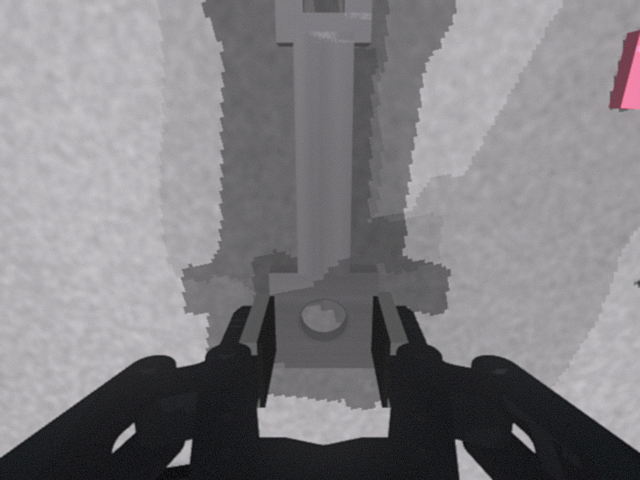

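View pics/c7.png

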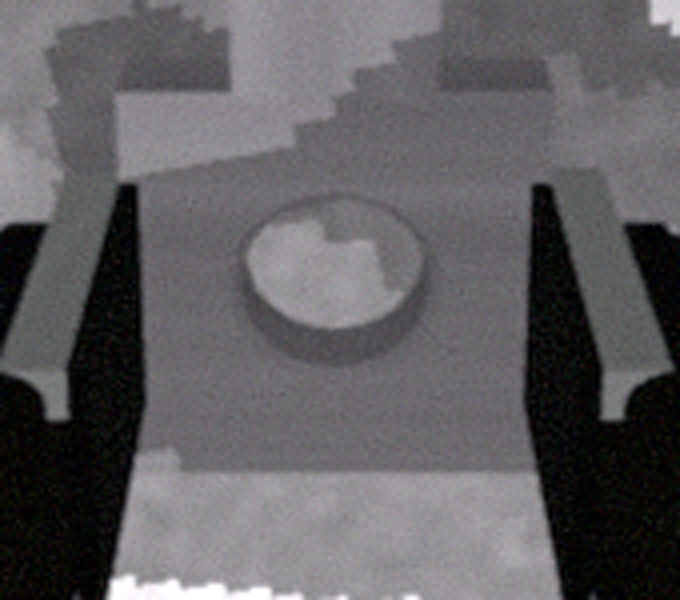

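Run:
```python
from h import *
for tag,pos in (('w5',None),):
    im=load(tag); o,p,M=now()
    def tl(u,v,x=-.0084):
        c,d=ray(im,u,v); c=M.T@(c-p); d=M.T@d; return (c+d*(x-c[0])/d[0])*1e3
    k=lambda u,v: tl(240+u/4,250+v/4)
    print('hole',k(335.5,279)); print('edge near',k(116,92),k(555,92)); print('far edge mid',k(332,470))
    print('shank far', (tl(294,45)+tl(354,45))/2,'fork', (tl(275.5,43)+tl(371.5,43))/2,'shank near',(tl(298,270)+tl(351,270))/2, 'neckw',tl(294,45),tl(354,45))
# w1 peg tip in tool frame of that time
```

```text
hole [-8.4         1.03854309 -0.55786573]
edge near [ -8.4         19.08088437 -19.5461375 ] [-8.4        19.08736659 18.40254973]
far edge mid [ -8.4        -18.81006193  -0.86675118]
shank far [-8.4        91.50935847 -0.59782874] fork [-8.4        92.0505513  -0.74513789] shank near [-8.4        20.19874401 -0.35824579] neckw [-8.4        91.50524662 -9.44684393] [-8.4        91.51347032  8.25118646]
```

```bash
cat > tgt.py <<'E'
from h import *
T=np.array([.5867,.2955,.1361]); P=plateR(np.radians(10.4)); M=toolR(P)
def tgt(z,off=(0,.7,-.55),T=T): # z = underside height above seat
    return T+P[:,2]*(z-.038)-M@(np.array(off)*1e-3)
if __name__=='__main__':
    import sys
    for z in map(float,sys.argv[1:]): print(z,*go(tgt(z),M))
E
python3 tgt.py .07 .055
```

```text
0.07 [ 63.5 427.4 113.4] [-0.0129 -0.6124  0.3904]
0.055 [ 71.9 429.  101.1] [-0.0129 -0.6124  0.3904]
```

{"op": "drive_tool", "data": {
  "slide": [
    [0,5,45],
    [0,15,90],
    [0,40,130],
    [5,80,160],
    [10,125,180],
    [15,170,190],
    [25,215,190],
    [35,260,190],
    [40,300,185],
    [45,340,175]
  ],
  "turn": [
    [0,0,0.0],
    [0,0,0.04],
    [0,-0.03,0.1],
    [0,-0.1,0.16],
    [-0.01,-0.19,0.22],
    [-0.01,-0.28,0.28],
    [-0.013,-0.37,0.33],
    [-0.013,-0.45,0.37],
    [-0.013,-0.53,0.39],
    [-0.013,-0.6,0.39]
  ],
  "gripper": [0.3,0.3,0.3,0.3,0.3,0.3,0.3,0.3,0.3,0.3]
}}

```text
t: 6.0
eef_pos: [0.5482, 0.183, 0.2278]
tool_rot: [-0.584, 0.649, -0.288, -0.393]
contact_force: [0.2, -1.6, -1.7]
gripper_width: 0.405
```

```bash
python3 tgt.py .07 .055; python3 -c "
from h import *;o=now()[0];print(o['q'],o['contact_force'],o['gripper_width'],o['eef_pos'])"
```

```text
0.07 [ 20.9 109.8 -65.1] [ 0.0166 -0.0479  0.007 ]
0.055 [ 29.3 111.4 -77.4] [ 0.0166 -0.0479  0.007 ]
[-0.64992503  0.09939695  0.11336274  2.22169201  0.57795542  0.3460308
  0.70774528] [ 0.19202302 -1.6389164  -1.68045731] 0.4045649948850621 [0.548243   0.18302835 0.22782225]
```

{"op": "drive_tool", "data": {
  "slide": [
    [5,35,0],
    [10,75,0],
    [15,110,-5],
    [20,110,-40],
    [21,110,-65],
    [21,110,-65],
    [21,110,-65],
    [21,110,-65]
  ],
  "turn": [
    [0.01,-0.03,0.005],
    [0.017,-0.048,0.007],
    [0.017,-0.048,0.007],
    [0.017,-0.048,0.007],
    [0.017,-0.048,0.007],
    [0.017,-0.048,0.007],
    [0.017,-0.048,0.007],
    [0.017,-0.048,0.007]
  ],
  "gripper": [0.3,0.3,0.3,0.3,0.3,0.3,0.3,0.3]
}}

```text
t: 6.8
eef_pos: [0.5697, 0.2932, 0.1639]
tool_rot: [-0.596, 0.654, -0.268, -0.382]
contact_force: [-0.0, -0.1, -1.3]
gripper_width: 0.406
```

```bash
python3 -c "
from h import *;snap('wrist','w6');snap('scene','s6');o=now()[0];print(o['q'],o['contact_force'],o['gripper_width'],o['eef_pos'])
a=cv2.imread('pics/s6.png');cv2.imwrite('pics/s6c.png',cv2.resize(a[250:390,280:480],(800,560),interpolation=cv2.INTER_CUBIC))";python3 tgt.py .07 .055
```

```text
[-0.92986525  0.31723241  0.24021828  2.17377382  1.08669969  0.25479466
  0.01877917] [ 1.16566104  0.04049434 -2.24392627] 0.39888322960176487 [0.56991136 0.29321485 0.16435533]
0.07 [-0.8 -0.4 -1.6] [-0.0023  0.0016  0.0006]
0.055 [  7.7   1.2 -13.9] [-0.0023  0.0016  0.0006]
```

View pics/w6.png

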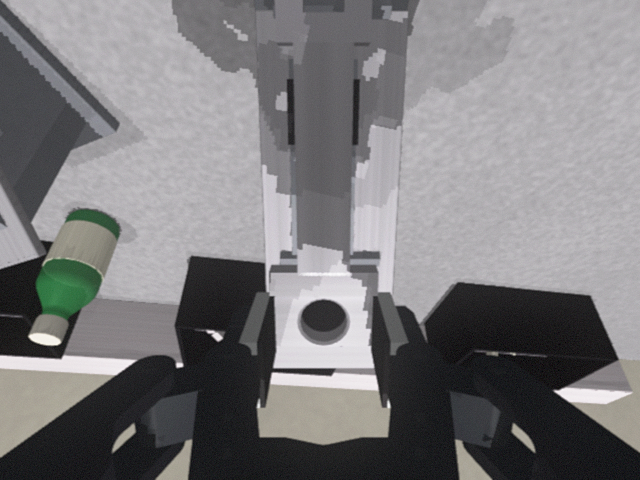

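View pics/s6c.png

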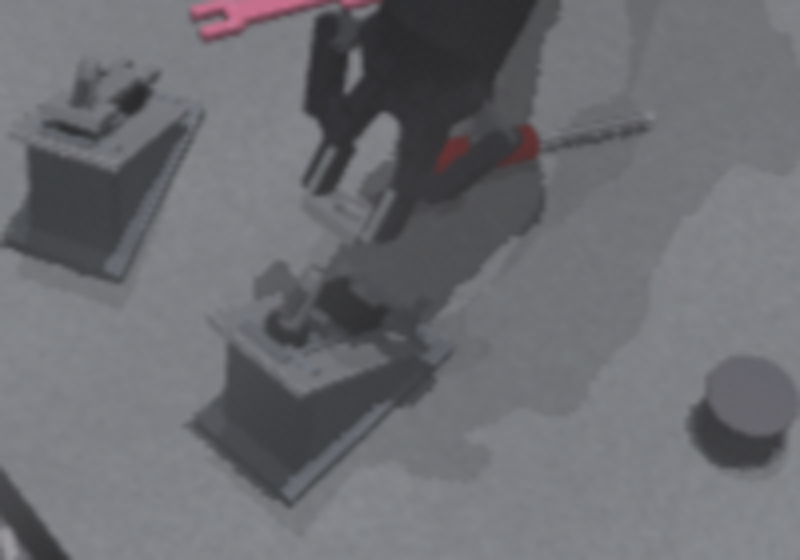

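```bash
python3 tgt.py .06 .05 .04 .034 .03 .026
```

```text
0.06 [ 4.8  0.7 -9.8] [-0.0023  0.0016  0.0006]
0.05 [ 10.5   1.7 -18. ] [-0.0023  0.0016  0.0006]
0.04 [ 16.1   2.7 -26.2] [-0.0023  0.0016  0.0006]
0.034 [ 19.5   3.3 -31.1] [-0.0023  0.0016  0.0006]
0.03 [ 21.8   3.8 -34.4] [-0.0023  0.0016  0.0006]
0.026 [ 24.    4.2 -37.7] [-0.0023  0.0016  0.0006]
```

{"op": "drive_tool", "data": {
  "slide": [
    [4.8,0.7,-9.8],
    [10.5,1.7,-18],
    [16.1,2.7,-26.2],
    [18,3,-29],
    [19.5,3.3,-31.1],
    [19.5,3.3,-31.1],
    [19.5,3.3,-31.1],
    [19.5,3.3,-31.1]
  ],
  "turn": [
    [-0.002,0.002,0],
    [-0.002,0.002,0],
    [-0.002,0.002,0],
    [-0.002,0.002,0],
    [-0.002,0.002,0],
    [-0.002,0.002,0],
    [-0.002,0.002,0],
    [-0.002,0.002,0]
  ],
  "gripper": [0.3,0.3,0.3,0.3,0.3,0.3,0.3,0.3]
}}

```text
t: 7.7
eef_pos: [0.5894, 0.2966, 0.1337]
tool_rot: [-0.595, 0.654, -0.268, -0.382]
contact_force: [0.0, -0.4, -1.0]
gripper_width: 0.407
```

```bash
python3 -c "
from h import *;snap('wrist','w7');o=now()[0];print(o['q'],o['contact_force'],o['torque'],o['gripper_width'],o['eef_pos'])
a=cv2.imread('pics/w7.png');cv2.imwrite('pics/w7c.png',cv2.resize(a[200:400,200:450],(750,600),interpolation=cv2.INTER_CUBIC))";python3 tgt.py .034 .03 .026
```

```text
[-0.92598788  0.40163212  0.2686641   2.15229518  1.2586054   0.19719719
 -0.15580795] [-0.45817003  0.64430598 -1.42835814] [-0.15450712  0.73978469 -0.02172895] 0.4041896955099543 [0.58940129 0.29661489 0.13363893]
0.034 [ 0.  -0.1 -0.4] [-0.0007 -0.      0.0006]
0.03 [ 2.3  0.4 -3.7] [-0.0007 -0.      0.0006]
0.026 [ 4.5  0.8 -7. ] [-0.0007 -0.      0.0006]
```

View pics/w7c.png

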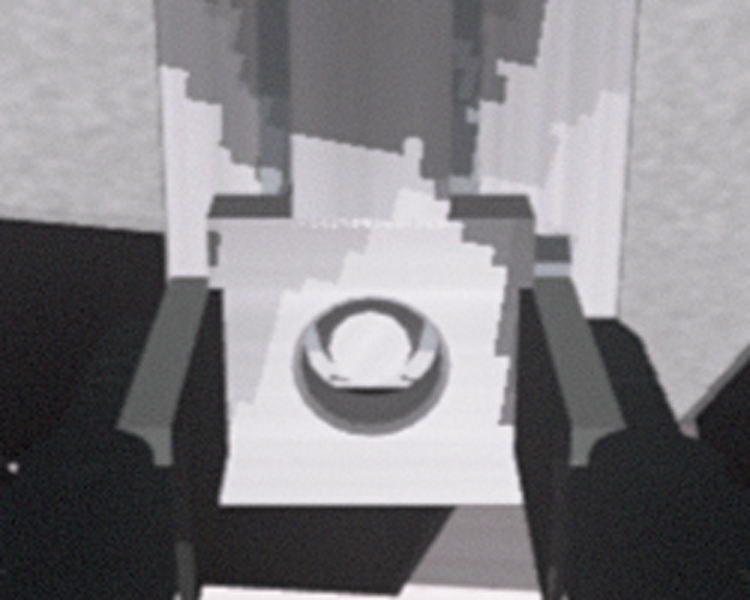

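The peg's bright tip sits inside the eye, centred in y, and shows no contact force. Joint 6 is near its lower limit, at 0.197 against 0.17, so I'll go on in small steps and watch it.

{"op": "drive_tool", "data": {
  "slide": [
    [1.1,0.2,-2],
    [2.3,0.4,-3.7],
    [3.4,0.6,-5.4],
    [4.5,0.8,-7],
    [4.5,0.8,-7],
    [4.5,0.8,-7]
  ],
  "turn": [
    [0,0,0],
    [0,0,0],
    [0,0,0],
    [0,0,0],
    [0,0,0],
    [0,0,0]
  ],
  "gripper": [0.3,0.3,0.3,0.3,0.3,0.3]
}}

```text
t: 8.35
eef_pos: [0.5939, 0.2973, 0.1265]
tool_rot: [-0.595, 0.654, -0.268, -0.382]
contact_force: [0.0, 0.2, -2.2]
gripper_width: 0.402
```

```bash
python3 -c "
from h import *;o=now()[0];print(o['q'],o['contact_force'],o['torque'],o['gripper_width'],o['eef_pos'])";python3 tgt.py .026 .02 .016
```

```text
[-0.91144375  0.41968345  0.25829242  2.14588539  1.31823449  0.19190996
 -0.21422947] [ 0.0191267   0.1825282  -2.18613548] [-0.1711938   0.75177587  0.02164563] 0.4015686409830412 [0.59392834 0.29731589 0.12650919]
0.026 [0.  0.1 0.2] [-0.0006 -0.0002  0.0007]
0.02 [ 3.4  0.7 -4.8] [-0.0006 -0.0002  0.0007]
0.016 [ 5.6  1.1 -8. ] [-0.0006 -0.0002  0.0007]
```

{"op": "drive_tool", "data": {
  "slide": [
    [1.2,0.3,-1.6],
    [2.3,0.5,-3.2],
    [3.4,0.7,-4.8],
    [4.5,0.9,-6.4],
    [5.6,1.1,-8],
    [5.6,1.1,-8]
  ],
  "turn": [
    [0,0,0.001],
    [0,0,0.001],
    [0,0,0.001],
    [0,0,0.001],
    [0,0,0.001],
    [0,0,0.001]
  ],
  "gripper": [0.3,0.3,0.3,0.3,0.3,0.3]
}}

```text
t: 8.95
eef_pos: [0.6008, 0.2986, 0.1193]
tool_rot: [-0.596, 0.654, -0.268, -0.382]
contact_force: [5.7, 1.2, 2.3]
gripper_width: 0.406
```

```bash
python3 -c "
from h import *;o=now()[0];print(o['q'],o['contact_force'],o['torque'],o['gripper_width'],o['eef_pos'])";python3 tgt.py .016 .01 .006 .003 0
```

```text
[-0.89026899  0.4401326   0.24214794  2.13512095  1.38949002  0.18886335
 -0.28151572] [5.65102941 1.16488495 2.34371243] [ 0.10068241 -0.57724636  0.00149502] 0.40626945686642174 [0.60084515 0.29862571 0.11932526]
0.016 [-1.3 -0.2 -0.8] [-0.0012  0.0017  0.0003]
0.01 [ 2.1  0.4 -5.8] [-0.0012  0.0017  0.0003]
0.006 [ 4.4  0.8 -9. ] [-0.0012  0.0017  0.0003]
0.003 [  6.1   1.1 -11.5] [-0.0012  0.0017  0.0003]
0.0 [  7.8   1.5 -14. ] [-0.0012  0.0017  0.0003]
```

{"op": "drive_tool", "data": {
  "slide": [
    [1,0.1,-2.5],
    [2,0.4,-5],
    [3,0.6,-7],
    [4.4,0.8,-9],
    [4.4,0.8,-9],
    [4.4,0.8,-9]
  ],
  "turn": [
    [0,0,0],
    [0,0,0],
    [0,0,0],
    [0,0,0],
    [0,0,0],
    [0,0,0]
  ],
  "gripper": [0.3,0.3,0.3,0.3,0.3,0.3],
  "squeeze": 110
}}

```text
t: 9.55
eef_pos: [0.6062, 0.2995, 0.1106]
tool_rot: [-0.596, 0.654, -0.267, -0.381]
contact_force: [7.8, 1.5, 0.2]
gripper_width: 0.402
```

```bash
python3 -c "
from h import *;snap('wrist','w8');o=now()[0];print(o['q'],o['contact_force'],o['torque'],o['gripper_width'],o['eef_pos'])
a=cv2.imread('pics/w8.png');cv2.imwrite('pics/w8c.png',cv2.resize(a[200:400,200:450],(750,600),interpolation=cv2.INTER_CUBIC))";python3 tgt.py .006 .003 0 -.002
```

```text
[-0.87308273  0.4616173   0.22853825  2.12744064  1.47489764  0.18706011
 -0.36567408] [7.49994582 1.57052915 0.34376243] [ 0.13250791 -0.80293948 -0.07141602] 0.39813332337938906 [0.60620599 0.29952022 0.11062953]
0.006 [-1.  -0.1 -0.3] [-0.0013  0.0027  0.0008]
0.003 [ 0.7  0.2 -2.8] [-0.0013  0.0027  0.0008]
0.0 [ 2.4  0.6 -5.3] [-0.0013  0.0027  0.0008]
-0.002 [ 3.5  0.8 -6.9] [-0.0013  0.0027  0.0008]
```

View pics/w8c.png

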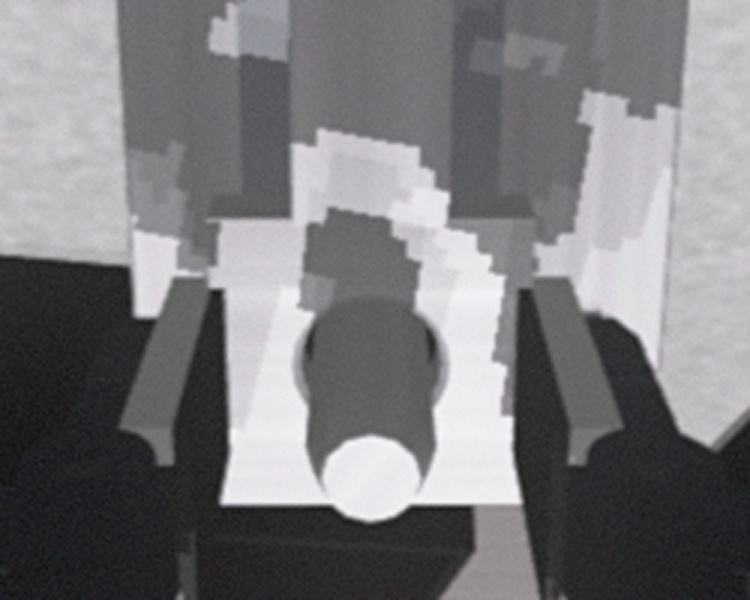

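{"op": "drive_tool", "data": {
  "slide": [
    [0.7,0.2,-1.5],
    [0.9,0.2,-2.8],
    [1.8,0.4,-4],
    [2.4,0.6,-5.3],
    [3,0.7,-6.2],
    [3,0.7,-6.2],
    [3,0.7,-6.2]
  ],
  "turn": [
    [0,0.001,0],
    [0,0.002,0],
    [0,0.002,0],
    [0,0.003,0],
    [0,0.003,0],
    [0,0.003,0],
    [0,0.003,0]
  ],
  "gripper": [0.3,0.3,0.3,0.3,0.3,0.3,0.3]
}}

```text
t: 10.3
eef_pos: [0.6076, 0.3, 0.1044]
tool_rot: [-0.595, 0.653, -0.269, -0.383]
contact_force: [-12.7, -3.5, 16.5]
gripper_width: 0.403
```

```bash
python3 -c "
from h import *;snap('wrist','w9');o=now()[0];print(o['q'],o['contact_force'],o['torque'],o['gripper_width'],o['eef_pos'])
a=cv2.imread('pics/w9.png');cv2.imwrite('pics/w9c.png',cv2.resize(a[0:400,200:450],(500,800),interpolation=cv2.INTER_CUBIC)[200:])";python3 tgt.py .003 0 -.002
```

```text
[-0.85897138  0.47344128  0.2150641   2.12366521  1.50882438  0.18643229
 -0.39822274] [-12.07074406  -4.01452732  16.22776684] [-0.55491378  0.71050955 -0.2469739 ] 0.4046160985685585 [0.60759204 0.29998838 0.10445803]
0.003 [-0.7 -0.2  3.4] [-0.0015 -0.0014  0.0002]
0.0 [1.  0.1 0.9] [-0.0015 -0.0014  0.0002]
-0.002 [ 2.1  0.3 -0.7] [-0.0015 -0.0014  0.0002]
```

View pics/w9c.png

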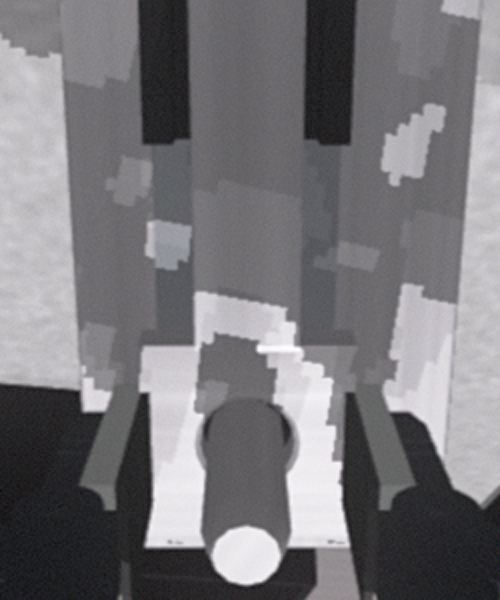

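The reaction is about 20 N along the peg, with the underside at z ≈ 0, so it looks seated. Letting go now.

{"op": "drive_tool", "data": {
  "slide": [
    [0,0,0],
    [0,0,0],
    [0,0,0],
    [0,0,0]
  ],
  "turn": [
    [0,0,0],
    [0,0,0],
    [0,0,0],
    [0,0,0]
  ],
  "gripper": [0.5,0.58,0.58,0.58]
}}

```text
t: 10.75
eef_pos: [0.6073, 0.3, 0.1039]
tool_rot: [-0.595, 0.653, -0.269, -0.383]
contact_force: [1.0, 0.3, 0.3]
gripper_width: 0.577
```

```bash
python3 -c "
from h import *;snap('wrist','w10');o=now()[0];print(o['q'],o['contact_force'],o['torque'],o['gripper_width'],o['eef_pos'])
a=cv2.imread('pics/w10.png');cv2.imwrite('pics/w10c.png',cv2.resize(a[0:400,200:450],(500,800),interpolation=cv2.INTER_CUBIC)[200:])";python3 tgt.py .003 0 .02 .04 .08
```

```text
[-0.85920708  0.47402709  0.2153585   2.12378517  1.50881285  0.18613378
 -0.39831498] [-0.1964091  -0.32129552  0.50833653] [-0.12702527  0.64644053  0.02668825] 0.5767354644931332 [0.60744572 0.29990983 0.10405253]
0.003 [-0.5 -0.1  3.8] [-0.0012 -0.002   0.0001]
0.0 [1.2 0.2 1.3] [-0.0012 -0.002   0.0001]
0.02 [-10.1  -1.9  17.7] [-0.0012 -0.002   0.0001]
0.04 [-21.4  -4.   34.1] [-0.0012 -0.002   0.0001]
0.08 [-44.   -8.1  66.9] [-0.0012 -0.002   0.0001]
```

View pics/w10c.png

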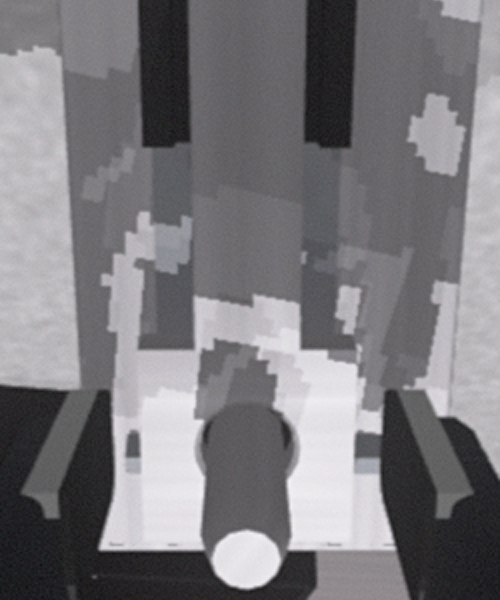

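{"op": "drive_tool", "data": {
  "slide": [
    [-5,-1,9],
    [-10,-2,18],
    [-16,-3,26],
    [-22,-4,34],
    [-33,-6,50],
    [-44,-8,67],
    [-60,-12,95],
    [-80,-20,115],
    [-90,-50,125],
    [-90,-50,125]
  ],
  "turn": [
    [0,0,0],
    [0,0,0],
    [0,0,0],
    [0,0,0],
    [0,0,0],
    [0,0,0],
    [0,0,0],
    [0,0,0],
    [0,0,0],
    [0,0,0]
  ],
  "gripper": [0.58,0.58,0.58,0.58,0.58,0.58,0.58,0.58,0.58,0.58]
}}

```text
t: 11.8
eef_pos: [0.5169, 0.2463, 0.23]
tool_rot: [-0.596, 0.653, -0.27, -0.381]
contact_force: [0.3, -0.1, -0.5]
gripper_width: 0.582
```

```bash
python3 -c "
from h import *;snap('wrist','w11');snap('scene','s11');snap('top','t11');o=now()[0];print(o['contact_force'],o['eef_pos'])
a=cv2.imread('pics/s11.png');b=cv2.imread('pics/t11.png')
cv2.imwrite('pics/s11c.png',np.hstack([cv2.resize(a[290:390,320:400],(400,500),interpolation=cv2.INTER_CUBIC),cv2.resize(b[180:280,180:260],(400,500),interpolation=cv2.INTER_CUBIC)]))"
```

```text
[-0.74253516  0.04798595 -0.7336737 ] [0.5176293  0.25019966 0.22912465]
```

View pics/w11.png

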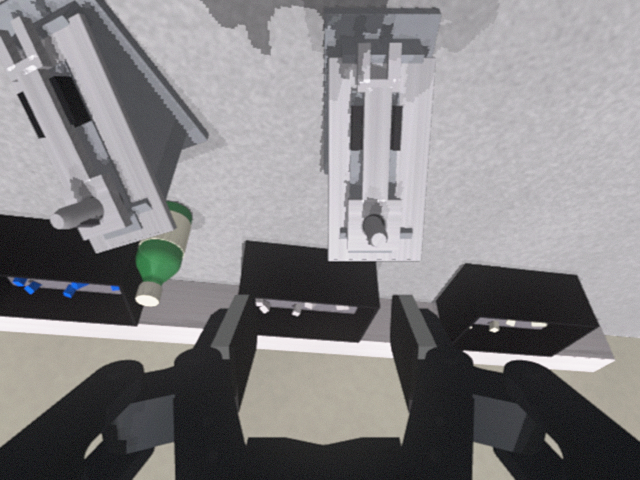

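View pics/s11c.png

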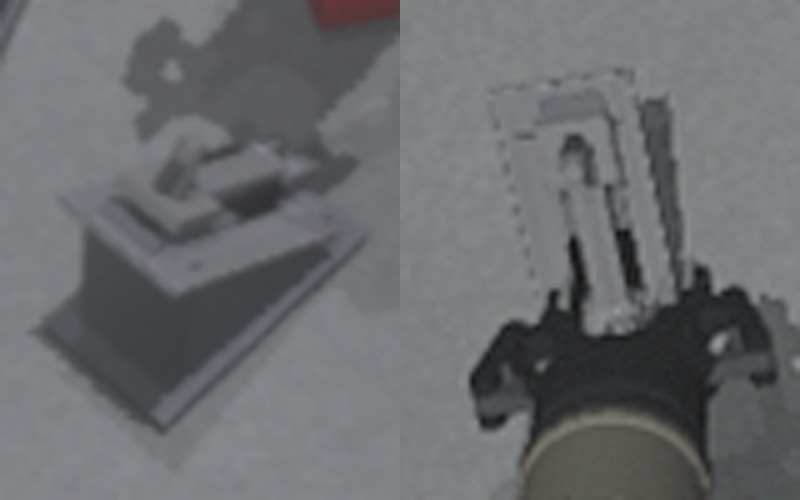

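```bash
python3 -c "
from h import *
print(go([.71,.31,.28],toolR(plateR(np.radians(10.4),0))))
a=cv2.imread('pics/w11.png');cv2.imwrite('pics/w11c.png',cv2.resize(a[0:280,310:460],(428,800),interpolation=cv2.INTER_CUBIC)[200:])"
```

```text
(array([192.4,  59.8,  50.9]), array([-0.1119,  0.5991,  0.0007]))
```

View pics/w11c.png

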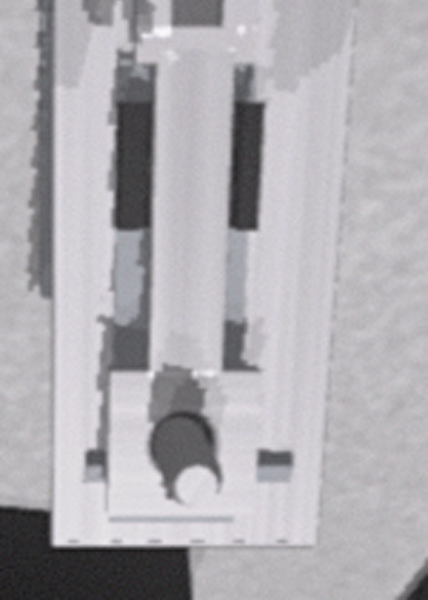

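{"op": "drive_tool", "data": {
  "slide": [
    [0,5,30],
    [10,10,55],
    [40,20,70],
    [75,30,70],
    [110,40,65],
    [145,50,60],
    [170,60,55],
    [192,60,51],
    [192,60,51],
    [192,60,51]
  ],
  "turn": [
    [0,0.05,0],
    [-0.02,0.14,0],
    [-0.04,0.24,0],
    [-0.06,0.34,0],
    [-0.08,0.44,0],
    [-0.1,0.52,0],
    [-0.11,0.6,0],
    [-0.112,0.6,0],
    [-0.112,0.6,0],
    [-0.112,0.6,0]
  ],
  "gripper": [0.58,0.58,0.58,0.58,0.58,0.58,0.58,0.58,0.58,0.58]
}}

```text
t: 12.95
eef_pos: [0.7095, 0.3106, 0.2779]
tool_rot: [0.452, -0.543, 0.454, 0.544]
contact_force: [-0.4, 0.8, 0.0]
gripper_width: 0.58
```

```bash
python3 -c "
from h import *
im=snap('wrist','w12');print(now()[1]); c=proj(im,np.array([.607,.2994,.105])).astype(int);print(c)
a=cv2.imread('pics/w12.png');x0=max(0,c[0]-80);y0=max(0,c[1]-60);cv2.imwrite('pics/w12c.png',cv2.resize(a[y0:y0+120,x0:x0+160],(800,600),interpolation=cv2.INTER_CUBIC))"
```

```text
[0.70900047 0.31080396 0.27910411]
[335  65]
```

View pics/w12c.png

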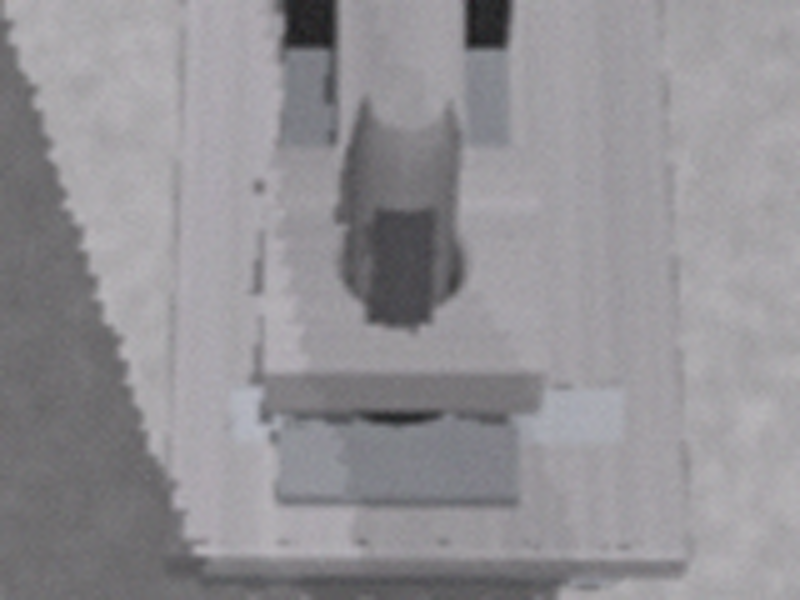

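The catch (dark bar, crop (400,210) to (400,325)) reaches past the hole's edge and over the head, and the head rests on the boss. I'll compare against the first pictures to see whether anything else moved, then hand in.

```bash
python3 -c "
from h import *
snap('top','t12');snap('scene','s12')
for p,q in (('top0','t12'),('scene0','s12')):
    A=cv2.imread(f'pics/{p}.png');B=cv2.imread(f'pics/{q}.png')
    d=cv2.absdiff(A,B).max(2); cv2.imwrite(f'pics/d_{q}.png',cv2.convertScaleAbs(d,alpha=4))
a=cv2.imread('pics/d_t12.png');b=cv2.imread('pics/d_s12.png');cv2.imwrite('pics/d.png',cv2.resize(np.hstack([a,b]),(800,300)))"
```

```text
(no output)
```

View pics/d.png

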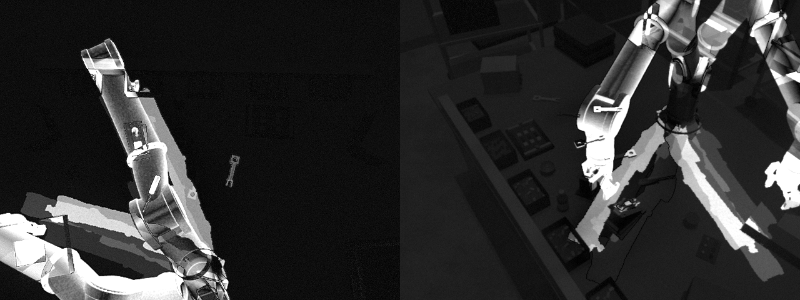

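```bash
python3 -c "
from h import *
print(bot.hand_in(), now()[0]['t'])"
```

```text
the job is handed in; nothing more can be done
the job is handed in; nothing more can be done
```

The larger grey spanner is hanging on the empty stand's peg, seated and let go, and I handed the job in at about 13 s on the robot clock. I gripped it by the head, found the peg about 4.4 mm off the plate's middle with the wrist camera, threaded the eye over it and pushed it past the catch to the seat. The reaction at the seat was about 20 N.

**What my last checks showed:**
- **Catch:** seen from above the up-slope side, it is sprung out over the head, and the head rests on the boss.
- **Shank:** it lies centred in the cradle between the ribs.
- **Contact:** the measured force was about zero after I let go, and the arm was well clear of the stand.
- **Other things on the bench:** before-and-after top and scene pictures differ only at the arm, its shadow, the spanner's old place and the stand. The areas hidden by the arm or its shadow could not be compared.

**What was tight or disagreed:**
- Joint 6 came within about 0.02 rad of its lower limit of 0.17 during insertion, but stayed inside its range.
- My first rough reading of the stand's heading from the top camera was 14.4°. The wrist-camera fit gave 10.4°, which lined up with the camera pictures, so I used that.

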